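# Vent the air-horn bottle

## Robot

A 6-joint arm with a two-finger parallel gripper is mounted at the origin on the work surface. World frame = base frame: x ahead of the robot, y to its left, z up, the work surface at z = 0. Lengths are in m, angles in rad, forces in N, time in s.
With the tool pointing down it reaches from about 0.3 to 0.75 m from the base axis. Payload 8.5 kg.
Tool frame: the origin (TCP) lies midway between the tips of the shut fingers; the grasp point (between the pads) lies 19 mm behind it; z points along the fingers, y is the line along which they close (so a half turn about z gives the same grasp; the last joint's range is limited). The gripper opens to 88 mm and grips with 3 to 60 N. Pads are 18 mm wide; open, the fingers measure 123 mm over their backs; the gripper's body (75 mm by 187 mm) begins 45 mm behind the grasp point.
Start: joints at [0.934, 0.381, 1.297, -0, 1.464, -0.215], TCP at [0.225, 0.502, 0.239] pointing down, gripper open.
Joint ranges: [-3.11, 3.11], [-0.89, 2.33], [0.22, 2.48], [-1.42, 4.56], [0.17, 2.85], [-2.88, 2.88]. Speed limits (rad/s): [2.39, 2.39, 3.14, 3.14, 3.14, 3.14].

## Interface

Orientations are given as [roll, pitch, yaw] about the fixed x, y, z axes, in that order (R = Rz(yaw) Ry(pitch) Rx(roll)).
In Python, from cell import r, optics, job gives the robot as it stands.
- The arm moves only by the shell command python3 -m handwheel 'ROWS' [FORCE]. ROWS is a JSON object of lists of equal length, an entry for each row: "turn": the turn, a rotation vector about the tool's x, y, z in rad, a list of three; "translation": the shift along the tool's x, y, z in mm, a list of three; "jaw": the gripper command: -1 is fully open, 1 is shut, values between are in proportion. A call has 1 to 10 rows; each row shifts and turns the commanded pose from where the row before left it, along the tool's axes as they then stand; what a row does not reach is not made up. A row lasts 1/8 s, in which the tool goes at most 62.5 mm and 10.7 degrees, less where a joint would pass 70% of its speed; a pose out of reach is approached as far as the arm can. A call is refused whole if a number of a shift passes 62.5 or a number of a turn 0.188, either way. A call with a gripper value outside its range is refused whole. The fingers move at their own pace and stop on an object; FORCE is the grip in N (left out, the last holds). Time passes only in rows, so rows that do not move let the fingers close. It gives the time, the measured TCP pose, the force, the opening and the grip force at its end, in the units of the state.
- r.state(): the state, without advancing time (a new reading comes with each control period).
- optics.get_image(name): name is "scene" or "top" or "wrist"; returns a dict with "color" (400x640x3 uint8, red, green, blue), "camera_matrix" (3x3 intrinsics, pixels), "rvec" (rotation vector, rad) and "tvec" (3), from world to camera coordinates, as OpenCV has them. Camera axes: x right, y down, z forward; pixel columns grow to the right and rows downward; lengths in m; the calibration is good to about 2 mm. A picture is of the moment at which its call begins. There is no depth.
- job.job_done(): hands the job in; it is judged then, once.
Trained networks look in a picture, given as the dict that the camera call returned (one of the last four; its "shot" number tells which), for a name from the list of things; names that differ only in an ending like _2 or _b are one class to them, and where a whole thing is asked for, a point or a joint stands for the part that bears it (a point fixed in the world has none). Each returns a list of dicts, best first, with "score" (0 to 1); they miss things now and then, are a little off and sometimes report something else, mostly with a low value. They report only what shows in the picture. A call takes as long as a camera call. They do not tell look-alikes from the thing itself.
- optics.silhouettes(picture, thing): "mask" (400x640 bool, what is visible of it) and "rect" ([centre column, centre row, width, height] in pixels, round what is visible of it).
The state is a dict: "time": time; "q": joint angles; "joint_vel": joint speeds; "joint_efforts": joint torques, N m; "tool_pos": TCP position; "ee_rot": TCP orientation; "ft_force": force on the tool from outside, world axes, zero at the start; "moment": the same for the moment, N m; "grip_width": finger opening in m; "grasp_force": force on a finger pad.
Only numpy, scipy, OpenCV 4.12 (cv2) and the standard library are available. Lean on these libraries where they do the work, as an engineer would, in place of code of your own. Each camera call takes 0.05 s, during which the arm holds its last target. There are 200 camera calls.

## Task

Let the air out of the refillable signal horn on the chart table before it is stowed: unscrew the tiny knurled lock nut on its valve anticlockwise, seen from above, until it comes up to its stop, then press the freed valve pin down at least half-way, gently, and keep it down for three seconds so that the bottle vents. Then let the pin spring back and leave the nut undone. The valve stem sits in soft rubber, so it slowly sinks while you press and the pin must be followed down; do not bend the stem far, do not push hard on the pin, and leave the other things on the table where they are.

Things in the scene. Friction and masses are not known exactly. Their poses are not given: they have to be found in the camera images.
- horn: the fixed signal horn: an aluminium air bottle (66 mm across, dome top 120 mm above the table) standing in a 100 x 100 x 24 mm dark wooden block, with a steel trumpet pointing along its own +x out to 146 mm from the bottle axis and up to 102 mm above the table; origin under the bottle axis at table height, z up
- valve_root (a point): point on the bottle axis, 120 mm above the table, where the upright brass valve comes out; rubber boot 22 mm across to 9 mm above it. The stem (9.6 mm across) ends 30+u mm above it. Stem, nut and pin are all shifted by the same unmeasured u: -6 to +6 mm at the start. A load along the stem moves u, 0.4 mm/s per N (3 mm/s down at 7.5 N), limits -26 and +8; it stays where left
- nut (a joint): turn of the lock nut, rad: 0 screwed down, grows anticlockwise seen from above, stop at 4.3; starts at 0 to 0.5; 0.03 N m of friction, stays where left. The nut is round, knurled, 13 mm across, 9.4 mm tall, from 30+u to 39.5+u mm above valve_root when down, and climbs 1.7 mm per rad (7.3 mm in all)
- pin (a joint): press of the valve pin, m: 0 up, 0.007 fully down (hard stop). Pin 5 mm thick, flat end 52.5+u mm above valve_root, through the nut, 13 mm above it at first, 5.5 mm when undone. Spring: 3 N at 0, 9 N at 0.007; air comes out from 0.0035 on (6 N). The nut rides on the pin: until unscrewed it lands on the stem and blocks the pin
- lean_a (a joint): bend of the valve stem about the horn's x axis in rad, 0 upright; rubber spring of 3 N m/rad at the valve root (so about 3 N per mm sideways at the nut), springs back when let go; range 0.4
- lean_b (a joint): the same about the horn's y axis
- compass: hand bearing compass, a steel puck 66 mm across and 36 mm tall with a short handle along its -x, loose; origin under its centre
- divider: plastic chart divider, two 130 mm legs in a narrow V, 10 mm tall, lying loose; origin under its middle
- rule: brass parallel rule 240 x 60 x 11 mm lying loose, long along its x; origin under its centre
Things that resemble listed ones, but are neither listed nor needed, are in the scene too. What is meant by the horn is not red, and is the larger of those in its own colour.

How it is judged:
On the way, in this order (a step that is already met when the one before it is completed fails the run):
1. the lock nut is unscrewed to its stop (within 0.6 rad), the pin not pressed (value of joint nut above 3.7 rad and value of joint pin below 0.0015 m), for 0.1 s.
2. the freed pin is held down at least half of its 7 mm travel for 2.7 s (value of joint pin above 0.0035 m), for 2.7 s.
At the end, for the whole second after the job is handed in: The pin is back up (within 1 mm), the lock nut is still undone (3.7 rad or more), the stem stands upright again (within 0.05 rad), and compass, divider and rule are within 15 mm of where they were (value of joint pin below 0.001 m and value of joint nut above 3.7 rad and value of joint lean_a between -0.05 and 0.05 rad and value of joint lean_b between -0.05 and 0.05 rad and distance of each of compass, divider, rule from where it was at the start of the episode below 0.015 m); the robot touches nothing.
It fails at once if the valve stem is bent more than 0.17 rad in its rubber (value of joint any of lean_a, lean_b above 0.17 rad or value of joint any of lean_a, lean_b below -0.17 rad).
It fails at once if the fingers press on the valve pin with more than 18 N (contact force between the fingers and pin_c0 above 18 N).
It fails at once if a bystander is shoved more than 25 mm (distance of any of compass, divider, rule from where it was at the start of the episode above 0.025 m).
It also fails if it takes over 70 s, if anything falls off the work surface, if the arm or the gripper's body presses on something with over 40 N, if the wrist force passes 120 N, or if a joint passes its speed limit or range.

## Working session

There is one attempt and no reset: what is moved stays moved. The work goes in short steps, Python scripts to look and compute and a shell command to move; the robot and the scene stay as the last step left them, time stands still between calls to the robot, and variables do not carry over. Pictures are saved under pics/ and viewed, at most 10 in all, crops included, and the job is handed in when it is done.

```bash
ls; mkdir -p pics; cat > h.py <<'E'
import numpy as np, cv2
from cell import r, optics, job
from scipy.spatial.transform import Rotation as Ro
def save(p,n): cv2.imwrite('pics/'+n, p['color'][:,:,::-1])
def ray(p,uv):
    K=np.array(p['camera_matrix']);R=cv2.Rodrigues(np.array(p['rvec'],float))[0];t=np.array(p['tvec'],float).ravel()
    d=R.T@np.linalg.inv(K)@np.array([uv[0],uv[1],1.]);return -R.T@t,d
def atz(p,uv,z):
    c,d=ray(p,uv);return c+d*(z-c[2])/d[2]
def tri(obs):
    A=0;b=0
    for p,uv in obs:
        c,d=ray(p,uv);d=d/np.linalg.norm(d);M=np.eye(3)-np.outer(d,d);A=A+M;b=b+M@c
    return np.linalg.solve(A,b)
def proj(p,X):
    return cv2.projectPoints(np.array(X,float).reshape(-1,3),np.array(p['rvec'],float),np.array(p['tvec'],float),np.array(p['camera_matrix'],float),None)[0].reshape(-1,2)
E
python3 - <<'E'
from h import *
a=optics.get_image('scene');b=optics.get_image('top')
save(a,'scene.png');save(b,'top.png')
for p in (a,b):
    for n in ('horn','nut','pin','compass','divider','rule'):
        print(n,[(round(d['score'],2),np.round(d['rect']).tolist()) for d in optics.silhouettes(p,n)])
    print(ray(p,(320,200)))
s=r.state();print(s)
E
```

```text
pics
horn [(0.76, [364.0, 165.0, 50.0, 89.0]), (0.64, [234.0, 263.0, 53.0, 110.0]), (0.56, [277.0, 181.0, 36.0, 69.0])]
nut [(0.21, [307.0, 257.0, 37.0, 42.0])]
pin [(0.58, [225.0, 216.0, 9.0, 12.0]), (0.48, [366.0, 124.0, 6.0, 1.0])]
compass [(0.64, [308.0, 259.0, 31.0, 40.0]), (0.29, [127.0, 271.0, 58.0, 97.0])]
divider [(0.56, [170.0, 272.0, 32.0, 62.0])]
rule [(0.8, [128.0, 271.0, 55.0, 96.0])]
(array([ 1.20232082, -0.26692223,  0.85861492]), array([-0.61602143,  0.30698968, -0.72556292]))
horn [(0.98, [234.0, 249.0, 66.0, 104.0]), (0.86, [415.0, 184.0, 79.0, 101.0]), (0.78, [336.0, 278.0, 58.0, 70.0])]
nut [(0.63, [336.0, 181.0, 44.0, 40.0]), (0.6, [213.0, 270.0, 9.0, 5.0])]
pin [(0.46, [214.0, 273.0, 4.0, 8.0])]
compass [(0.84, [336.0, 180.0, 42.0, 39.0]), (0.33, [415.0, 184.0, 74.0, 107.0])]
divider [(0.97, [465.0, 222.0, 43.0, 65.0])]
rule [(0.56, [503.0, 255.0, 61.0, 114.0])]
(array([0.45452656, 0.03066854, 0.84043868]), array([ 0.15909323,  0.00512488, -0.98728037]))
{'time': 0.7, 'q': array([ 9.33684845e-01,  3.80563712e-01,  1.29739888e+00,  3.09042912e-05,
        1.46357972e+00, -2.15262518e-01]), 'joint_vel': array([ 0.00082429, -0.00072658, -0.00172937, -0.00026554, -0.00075963,
       -0.0001273 ]), 'joint_efforts': array([-7.70431907e-04, -4.37711263e+01, -2.24707031e+01,  7.14260316e-02,
        3.12915933e-02,  7.50340291e-05]), 'tool_pos': array([0.22516365, 0.50178206, 0.23876827]), 'ee_rot': array([ 3.14153692e+00, -1.92658432e-05,  2.71974038e+00]), 'ft_force': array([ 0.67265753, -0.40399244, -0.39838404]), 'moment': array([ 0.02982741, -0.01323822, -0.01821234]), 'grasp_force': 0.0, 'grip_width': 0.08794737894950724}
```

View pics/scene.png

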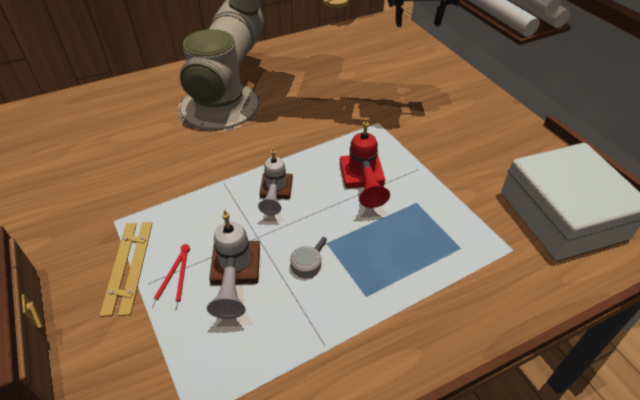

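View pics/top.png

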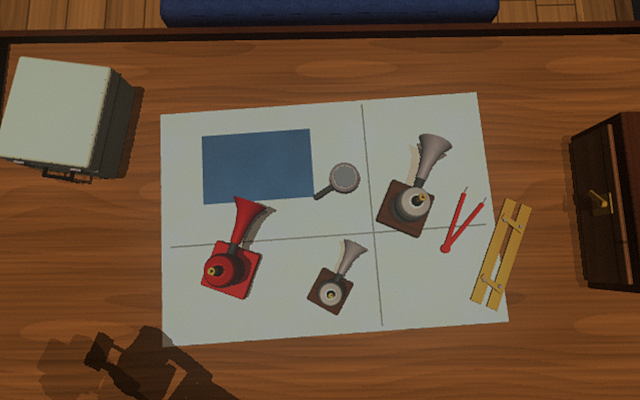

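Candidates for the horn: the red one (scene 364,150 / top 228,270), the small aluminium one (scene 275,172 / top 331,292) and the large aluminium one (scene 230,240 / top 412,203). By the description I choose the large aluminium one. Next is a close crop to check that choice and measure the valve.

```bash
python3 - <<'E'
from h import *
a=optics.get_image('scene');b=optics.get_image('top')
ca=a['color'][195:295,190:270];cb=b['color'][155:255,370:450]
im=np.hstack([cv2.resize(c,None,fx=5,fy=5,interpolation=cv2.INTER_CUBIC) for c in (ca,cb)])
cv2.imwrite('pics/crop.png',im[:,:,::-1])
np.save('cams.npy',np.array([a,b],dtype=object),allow_pickle=True)
print(tri([(a,(226,212)),(b,(422,198))]))
E
```

```text
[ 0.56448857 -0.14861628  0.16732866]
```

View pics/crop.png

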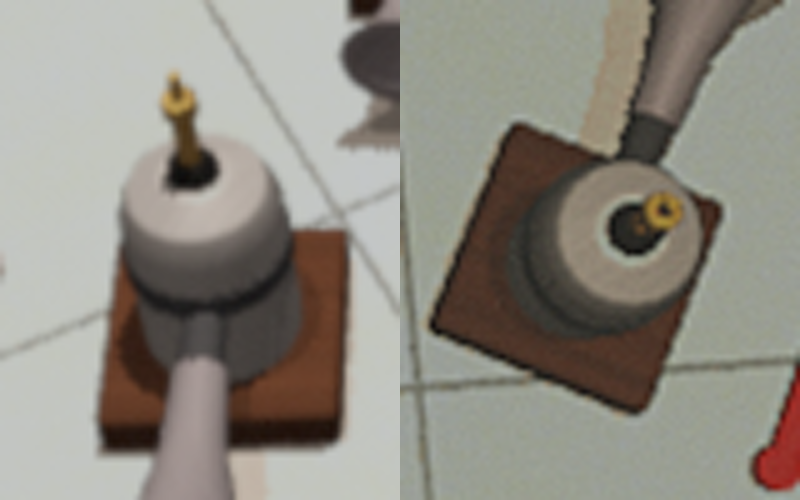

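The crop confirms the large aluminium horn on its dark wooden block. The pin tip is at scene (224.6,210.4) and top (423,196.9), and the nut is at scene (225.8,215) and top (422.8,197).

```bash
python3 - <<'E'
from h import *
a,b=np.load('cams.npy',allow_pickle=True)
X=tri([(a,(224.6,210.4)),(b,(423.2,196.8))]);print(X,proj(a,X),proj(b,X))
X=tri([(a,(225.8,214.5)),(b,(422.8,197))]);print(X,proj(a,X),proj(b,X))
print('boot',tri([(a,(228.2,228.5)),(b,(417,201))]))
E
python3 -m handwheel '{"translation":[[-44,-35,0],[-44,-35,0],[-44,-35,0],[-44,-35,0],[-44,-35,0],[-44,-35,0],[-44,-35,0],[-44,-35,0],[-44,-35,0],[-44,-35,0]],"turn":[[0,0,0],[0,0,0],[0,0,0],[0,0,0],[0,0,0],[0,0,0],[0,0,0],[0,0,0],[0,0,0],[0,0,0]],"jaw":[-1,-1,-1,-1,-1,-1,-1,-1,-1,-1]}'
```

```text
[ 0.56538689 -0.15000845  0.17332077] [[224.79075918 210.41317154]] [[423.39549588 196.86357561]]
[ 0.56699195 -0.15074968  0.16382121] [[225.38573098 214.47154262]] [[422.37918429 196.86167308]]
boot [ 0.56615244 -0.15102337  0.12190371]
time: 2.05
tool_pos: [0.4839, 0.0005, 0.2389]
ee_rot: [3.141, 0.0, 2.719]
ft_force: [-0.1, 0.4, -0.0]
grip_width: 0.0881
grasp_force: 0.0
```

```bash
python3 -m handwheel '{"translation":[[-45.6,-34.7,0],[-45.6,-34.7,0],[-45.6,-34.7,0],[0,0,0],[0,0,0],[0,0,0],[0,0,0],[0,0,0],[0,0,0],[0,0,0]],"turn":[[0,0,0],[0,0,0],[0,0,0],[0,0,0.185],[0,0,0.185],[0,0,0.185],[0,0,0.185],[0,0,0.185],[0,0,0.185],[0,0,0.185]],"jaw":[-1,-1,-1,-1,-1,-1,-1,-1,-1,-1]}'
python3 -m handwheel '{"translation":[[0,0,0],[0,0,0],[0,0,0],[0,0,0],[0,0,0],[0,0,0],[0,0,0],[0,0,0],[0,0,0],[0,0,0]],"turn":[[0,0,0.185],[0,0,0.185],[0,0,0.185],[0,0,0.185],[0,0,0.185],[0,0,0.185],[0,0,0.185],[0,0,0.185],[0,0,0.185],[0,0,0.185]],"jaw":[-0.5,-0.5,-0.5,-0.5,-0.5,-0.5,-0.5,-0.5,-0.5,-0.5]}'
python3 -m handwheel '{"translation":[[0,0,0],[0,0,0],[0,0,0],[0,0,0],[0,0,0],[0,0,0]],"turn":[[0,0,0.185],[0,0,0.185],[0,0,0.185],[0,0,0.185],[0,0,0],[0,0,0]],"jaw":[-0.5,-0.5,-0.5,-0.5,-0.5,-0.5]}'
python3 - <<'E'
from h import *
w=optics.get_image('wrist');save(w,'w1.png')
s=r.state();print(s['q'],s['tool_pos'],s['ee_rot'],s['grip_width'])
print(proj(w,[[.566,-.1505,.1725],[.566,-.1505,.1595],[.566,-.1505,.12],s['tool_pos']]))
for n in ('nut','pin'): print(n,[(round(d['score'],2),np.round(d['rect']).tolist()) for d in optics.silhouettes(w,n)])
E
```

```text
time: 3.3
tool_pos: [0.5655, -0.1487, 0.2387]
ee_rot: [-3.141, -0.0, 1.419]
ft_force: [0.1, 0.4, 0.4]
grip_width: 0.0884
grasp_force: 0.0
time: 4.55
tool_pos: [0.5655, -0.1487, 0.2387]
ee_rot: [3.142, 0.0, -0.431]
ft_force: [-1.1, 0.2, 0.0]
grip_width: 0.0662
grasp_force: 0.0
time: 5.3
tool_pos: [0.5655, -0.1487, 0.2388]
ee_rot: [-3.142, 0.0, -1.162]
ft_force: [0.3, 0.1, -0.1]
grip_width: 0.066
grasp_force: 0.0
[-4.59428912e-01  4.42204046e-01  1.19693460e+00 -2.06224612e-05
  1.50244344e+00  2.27366390e+00] [ 0.56549878 -0.14868567  0.23874733] [ 3.14158378e+00 -2.13573415e-05 -1.16229507e+00] 0.06589211642068109
[[316.50146811 219.83535492]
 [316.46812168 213.80841438]
 [316.3851717  198.81626684]
 [316.24773566 267.97583689]]
nut [(0.47, [315.0, 210.0, 17.0, 18.0])]
pin [(0.86, [315.0, 210.0, 18.0, 18.0])]
```

View pics/w1.png

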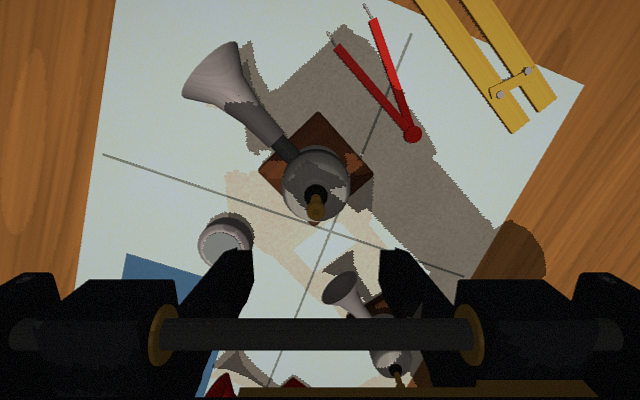

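The wrist view shows the valve at about (315,210) with the boot at (316,193), close to the predicted place, and nothing in the way. I'll crop in for the tip.

```bash
python3 - <<'E'
from h import *
w=optics.get_image('wrist')
c=w['color'][150:240,265:365]
c=cv2.resize(c,None,fx=6,fy=6,interpolation=cv2.INTER_CUBIC)
c=np.clip(c.astype(float)*1.6,0,255).astype(np.uint8)
cv2.imwrite('pics/w2.png',c[:,:,::-1])
P0=np.array([.566,-.1505,.1725])
for d in np.eye(3)*.005: print(proj(w,P0+d)-proj(w,P0))
np.save('w.npy',np.array([w],dtype=object),allow_pickle=True)
E
```

```text
[[-6.36165295 -2.56834428]]
[[-2.72190971  5.90527674]]
[[0.01371263 2.49760544]]
```

View pics/w2.png

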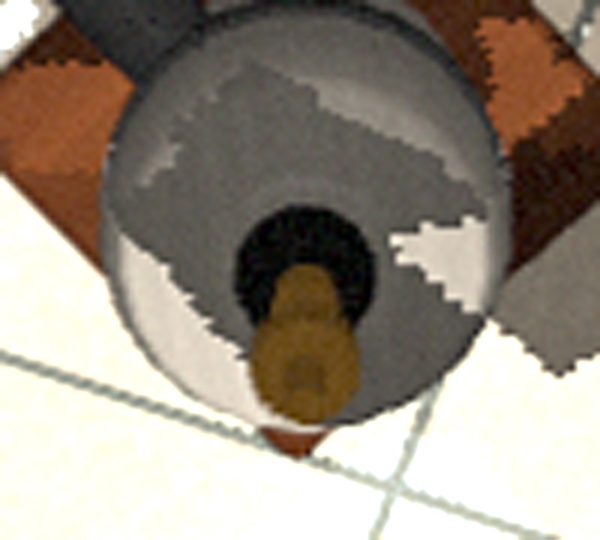

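The pin tip is at wrist pixel (316,212) and the boot centre at (315.8,196), about 5 mm along tool +x from the estimate. I'll go half-way, descend to just above the pin and look again.

```bash
python3 -m handwheel '{"translation":[[4,0,12],[0,0,12],[0,0,12],[0,0,12],[0,0,0],[0,0,0]],"turn":[[0,0,0],[0,0,0],[0,0,0],[0,0,0],[0,0,0],[0,0,0]],"jaw":[-0.5,-0.5,-0.5,-0.5,-0.5,-0.5]}'
python3 - <<'E'
from h import *
w=optics.get_image('wrist');a=optics.get_image('scene')
s=r.state();print(s['tool_pos'],s['ft_force'])
T=s['tool_pos'];R=Ro.from_euler('xyz',s['ee_rot']).as_matrix()
for z in (.129,.1595,.1725): print(z,proj(w,[.566,-.1505,z]),proj(w,[.568,-.155,z]))
print('tcp',proj(w,T), 'x+9,x-9 at tips',proj(w,[T+R@[.009,.033,0],T+R@[-.009,.033,0]]))
c=w['color'][90:290,220:420];c2=a['color'][150:250,180:280]
im=np.hstack([cv2.resize(c,(600,600)),cv2.resize(c2,(200,200)).repeat(1,0) if 0 else np.zeros((600,0,3),np.uint8)])
im=np.clip(im.astype(float)*1.5,0,255).astype(np.uint8)
cv2.imwrite('pics/w3.png',im[:,:,::-1])
E
```

```text
time: 6.25
tool_pos: [0.5673, -0.1524, 0.191]
ee_rot: [-3.141, -0.001, -1.165]
ft_force: [-0.0, 0.2, 0.9]
grip_width: 0.0662
grasp_force: 0.0
[ 0.56726611 -0.15242345  0.19126957] [ 0.45438067 -0.00739956 -0.18477242]
0.129 [[316.72817964 227.34443505]] [[316.64401182 220.90067586]]
0.1595 [[316.83806392 245.80166949]] [[316.74206497 238.53192171]]
0.1725 [[316.8955847  255.46341974]] [[316.79347348 247.77584823]]
tcp [[316.2232531  268.15311931]] x+9,x-9 at tips [[380.48267533 252.56261798]
 [378.31330688 283.16716256]]
```

View pics/w3.png

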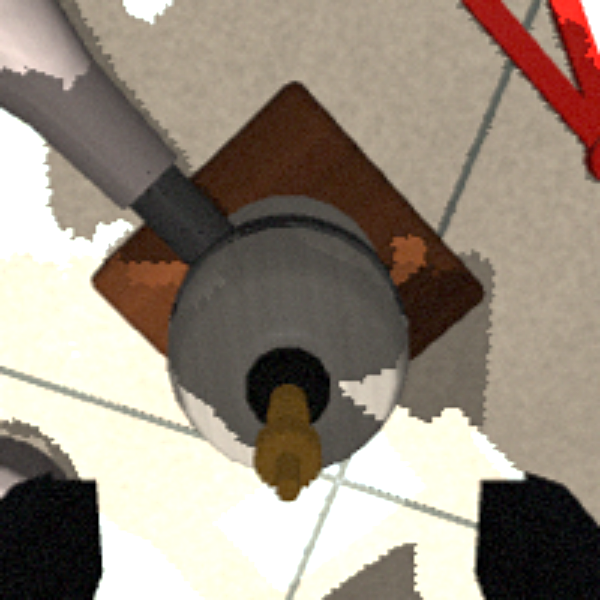

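Pin tip at (316,252.7), boot at (316,218.3), finger front edges at row 250. Laterally it is centred; the offset along tool x is best judged with the fingers straddling the nut.

```bash
python3 -m handwheel '{"translation":[[0,0,13],[0,0,13],[0,0,13],[0,0,13],[0,0,0],[0,0,0]],"turn":[[0,0,0],[0,0,0],[0,0,0],[0,0,0],[0,0,0],[0,0,0]],"jaw":[-0.5,-0.5,-0.5,-0.5,-0.5,-0.5]}'
python3 - <<'E'
from h import *
w=optics.get_image('wrist')
s=r.state();T=s['tool_pos'];R=Ro.from_euler('xyz',s['ee_rot']).as_matrix();print(T)
for h in (0,-.01,-.02,-.03,-.035,-.04): print(h,T[2]-h,proj(w,[T+R@[0,0,h],T+R@[.005,0,h]]).round(1).tolist())
c=w['color'][170:370,220:420]
im=np.clip(cv2.resize(c,(600,600)).astype(float)*1.5,0,255).astype(np.uint8)
cv2.imwrite('pics/w4.png',im[:,:,::-1])
E
```

```text
time: 7.1
tool_pos: [0.5673, -0.1525, 0.139]
ee_rot: [-3.141, -0.0, -1.165]
ft_force: [0.1, -0.2, 0.7]
grip_width: 0.0662
grasp_force: 0.0
[ 0.56734326 -0.15244509  0.13921068]
0 0.1392106817586421 [[316.1, 268.1], [316.1, 259.6]]
-0.01 0.1492106817586421 [[316.1, 278.3], [316.1, 269.3]]
-0.02 0.1592106817586421 [[316.2, 289.9], [316.2, 280.4]]
-0.03 0.1692106817586421 [[316.2, 303.0], [316.2, 293.0]]
-0.035 0.1742106817586421 [[316.2, 310.3], [316.2, 300.0]]
-0.04 0.1792106817586421 [[316.2, 318.2], [316.2, 307.6]]
```

View pics/w4.png

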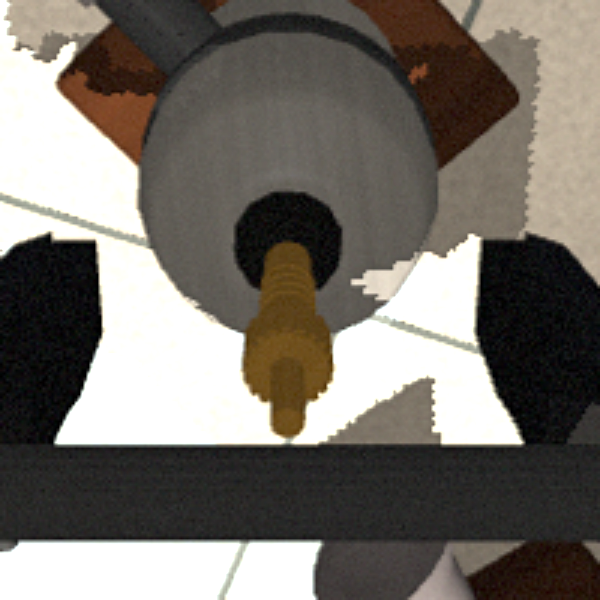

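The pin tip is at (316,311.7), nut top at (316,290), boot at (316,250), with finger edges at row 250. That fits u ≈ +5 mm and the axis about 2 mm further along tool x. I'll shift 2 mm and close gently.

```bash
python3 -m handwheel '{"translation":[[2,0,0],[0,0,0],[0,0,0],[0,0,0],[0,0,0],[0,0,0],[0,0,0],[0,0,0]],"turn":[[0,0,0],[0,0,0],[0,0,0],[0,0,0],[0,0,0],[0,0,0],[0,0,0],[0,0,0]],"jaw":[-0.5,0,0.4,0.6,0.8,1,1,1]}' 10
python3 - <<'E'
from h import *
s=r.state();print(s['q'],s['tool_pos'],s['ft_force'],s['moment'])
E
```

```text
time: 8.15
tool_pos: [0.5678, -0.1541, 0.1385]
ee_rot: [3.141, 0.0, -1.165]
ft_force: [0.4, -0.7, -1.6]
grip_width: 0.009
grasp_force: 14.6
[-4.66084323e-01  5.33544666e-01  1.34345384e+00  1.22624117e-04
  1.26494161e+00  2.26982414e+00] [ 0.56783343 -0.15408602  0.13852032] [ 0.43743614 -0.74265794 -1.57408416] [ 0.10151373  0.04961694 -0.01779727]
```

```bash
python3 - <<'E'
from h import *
w=optics.get_image('wrist');a=optics.get_image('scene')
c=cv2.resize(w['color'][200:340,260:370],(440,560)); c2=cv2.resize(a['color'][180:260,200:250],(350,560),interpolation=cv2.INTER_CUBIC)
im=np.clip(np.hstack([c,c2]).astype(float)*1.6,0,255).astype(np.uint8)
cv2.imwrite('pics/w5.png',im[:,:,::-1])
E
```

```text
(no output)
```

View pics/w5.png

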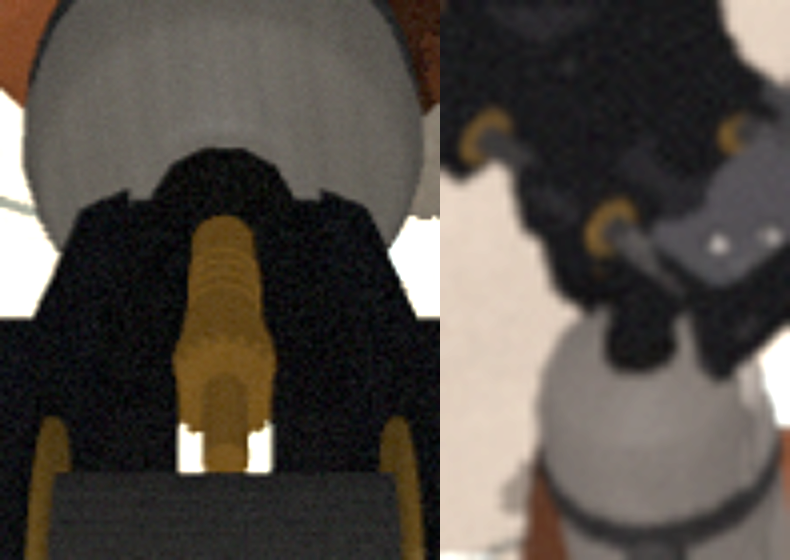

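The fingers seem to have closed on the stem (9.0 mm) with the nut just above. I'll open, rise 9 mm and grip again.

```bash
python3 -m handwheel '{"translation":[[0,0,0],[0,0,0],[0,0,0],[0,0,-9],[0,0,0],[0,0,0],[0,0,0],[0,0,0],[0,0,0],[0,0,0]],"turn":[[0,0,0],[0,0,0],[0,0,0],[0,0,0],[0,0,0],[0,0,0],[0,0,0],[0,0,0],[0,0,0],[0,0,0]],"jaw":[0.5,0.5,0.5,0.5,0.5,0.7,1,1,1,1]}' 10
python3 - <<'E'
from h import *
s=r.state();print(s['tool_pos'],s['ft_force'],s['moment'])
E
```

```text
time: 9.5
tool_pos: [0.5679, -0.1541, 0.1477]
ee_rot: [-3.142, 0.0, -1.165]
ft_force: [0.5, 0.5, -0.8]
grip_width: 0.0118
grasp_force: 10.0
[ 0.56787667 -0.15414784  0.14770021] [ 0.54078915  0.54109928 -0.76449127] [ 0.18468857  0.01449255 -0.0297423 ]
```

```bash
python3 -m handwheel '{"translation":[[0,0,-0.3],[0,0,-0.3],[0,0,-0.3],[0,0,-0.3]],"turn":[[0,0,-0.18],[0,0,-0.18],[0,0,-0.18],[0,0,-0.18]],"jaw":[1,1,1,1]}' 10
python3 - <<'E'
from h import *
s=r.state();print(s['tool_pos'],s['ft_force'],s['moment'])
w=optics.get_image('wrist');a=optics.get_image('scene')
c=cv2.resize(w['color'][200:340,260:370],(440,560)); c2=cv2.resize(a['color'][180:260,200:250],(350,560),interpolation=cv2.INTER_CUBIC)
im=np.clip(np.hstack([c,c2]).astype(float)*1.6,0,255).astype(np.uint8)
cv2.imwrite('pics/w6.png',im[:,:,::-1])
E
```

```text
time: 10.0
tool_pos: [0.5682, -0.1537, 0.1489]
ee_rot: [-3.14, -0.0, -0.439]
ft_force: [2.8, 2.2, -0.5]
grip_width: 0.012
grasp_force: 10.0
[ 0.56819681 -0.15373934  0.14891025] [ 2.76290955  2.20964865 -0.46659223] [ 0.4468043  -0.21748829 -0.01930779]
```

View pics/w6.png

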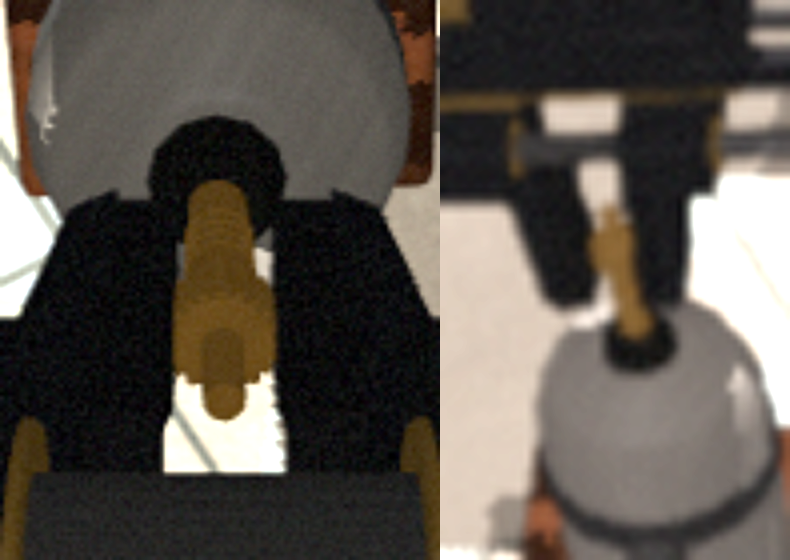

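The pads now clearly grip the nut flanks. The lateral force of 3.5 N suggests recentring by about 1 mm (tool −y). Continuing.

```bash
python3 -m handwheel '{"translation":[[0,-1,-0.3],[0,0,-0.3],[0,0,-0.3],[0,0,-0.3],[0,0,-0.3],[0,0,-0.3],[0,0,-0.3],[0,0,-0.3]],"turn":[[0,0,-0.18],[0,0,-0.18],[0,0,-0.18],[0,0,-0.18],[0,0,-0.18],[0,0,-0.18],[0,0,-0.18],[0,0,-0.18]],"jaw":[1,1,1,1,1,1,1,1]}' 10
python3 - <<'E'
from h import *
s=r.state();y=s['ee_rot'][2];f=s['ft_force'];print(s['q'],s['tool_pos'],f,s['moment']);R=Ro.from_euler('xyz',s['ee_rot']).as_matrix();print('tool f',R.T@f)
E
```

```text
time: 11.1
tool_pos: [0.568, -0.1526, 0.1512]
ee_rot: [-3.14, -0.001, 0.996]
ft_force: [0.3, 4.2, -0.6]
grip_width: 0.0119
grasp_force: 10.0
[-4.63928684e-01  5.20665428e-01  1.32630907e+00  8.53099965e-04
  1.29604468e+00  1.10238990e-01] [ 0.56800835 -0.1525867   0.15120119] [ 0.26157203  4.15344049 -0.58318349] [ 0.62068771  0.10027653 -0.05055747]
tool f [ 3.62862473 -2.03621441  0.5886461 ]
```

```bash
python3 -m handwheel '{"translation":[[1,-0.7,-0.3],[0,0,-0.3],[0,0,-0.3],[0,0,-0.3],[0,0,-0.3],[0,0,-0.3],[0,0,-0.3],[0,0,-0.3]],"turn":[[0,0,-0.18],[0,0,-0.18],[0,0,-0.18],[0,0,-0.18],[0,0,-0.18],[0,0,-0.18],[0,0,-0.18],[0,0,-0.18]],"jaw":[1,1,1,1,1,1,1,1]}' 10
python3 - <<'E'
from h import *
s=r.state();f=s['ft_force'];print(s['q'][5],s['tool_pos'],f,s['moment']);R=Ro.from_euler('xyz',s['ee_rot']).as_matrix();print('tool f',R.T@f)
E
```

```text
time: 12.1
tool_pos: [0.5674, -0.1517, 0.1534]
ee_rot: [-3.141, -0.002, 2.436]
ft_force: [-3.2, 2.1, 0.3]
grip_width: 0.0122
grasp_force: 10.0
-1.3279109391584838 [ 0.5674186  -0.15172878  0.15341111] [-3.23196234  2.09707269  0.29157771] [ 0.21997841  0.39743473 -0.05254198]
tool f [ 3.82099428 -0.49884777 -0.28189655]
```

```bash
python3 -m handwheel '{"translation":[[1.2,0,-0.3],[0,0,-0.3],[0,0,-0.3],[0,0,-0.2],[0,0,-0.1],[0,0,0]],"turn":[[0,0,-0.18],[0,0,-0.18],[0,0,-0.18],[0,0,-0.18],[0,0,-0.15],[0,0,0]],"jaw":[1,1,1,1,1,1]}' 10
python3 - <<'E'
from h import *
s=r.state();f=s['ft_force'];print(s['q'][5],s['tool_pos'],f,s['moment']);R=Ro.from_euler('xyz',s['ee_rot']).as_matrix();print('tool f',R.T@f)
w=optics.get_image('wrist');a=optics.get_image('scene')
c=cv2.resize(w['color'][200:340,260:370],(440,560)); c2=cv2.resize(a['color'][180:260,200:250],(350,560),interpolation=cv2.INTER_CUBIC)
im=np.clip(np.hstack([c,c2]).astype(float)*1.6,0,255).astype(np.uint8)
cv2.imwrite('pics/w7.png',im[:,:,::-1])
E
```

```text
time: 12.85
tool_pos: [0.567, -0.1515, 0.1546]
ee_rot: [3.142, -0.001, -2.983]
ft_force: [-0.2, -1.3, -0.6]
grip_width: 0.0121
grasp_force: 10.0
-2.1914802157762496 [ 0.56698255 -0.15150393  0.15463503] [-0.23707251 -1.33224197 -0.64875573] [-0.14792004  0.06044057 -0.03926952]
tool f [ 0.44359156 -1.27815061  0.64924079]
```

View pics/w7.png

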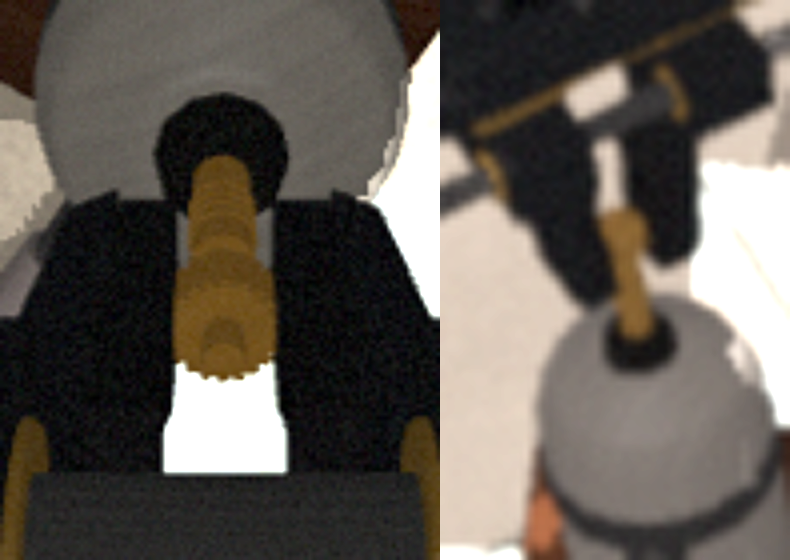

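The nut has climbed: only a short stub of the pin shows above it. I'll turn another 0.5 rad with a firmer grip to confirm the stop.

```bash
python3 -m handwheel '{"translation":[[0,0,0],[0,0,0],[0,0,0]],"turn":[[0,0,0],[0,0,-0.18],[0,0,-0.18]],"jaw":[1,1,1]}' 16
python3 - <<'E'
from h import *
s=r.state();f=s['ft_force'];print(s['q'][5],s['tool_pos'],f,s['moment'])
E
python3 -m handwheel '{"translation":[[0,0,0]],"turn":[[0,0,-0.15]],"jaw":[1]}' 16
python3 - <<'E'
from h import *
s=r.state();f=s['ft_force'];print(s['q'][5],s['tool_pos'],f,s['moment'])
E
```

```text
time: 13.32
tool_pos: [0.5674, -0.1513, 0.155]
ee_rot: [-3.141, -0.0, -2.615]
ft_force: [0.9, -0.1, -1.2]
grip_width: 0.012
grasp_force: 16.0
-2.559705526707056 [ 0.56735612 -0.15132152  0.15495591] [ 0.88222337 -0.13627539 -1.24395636] [-0.04584589 -0.03219286 -0.03872209]
time: 13.45
tool_pos: [0.5674, -0.1513, 0.155]
ee_rot: [-3.141, 0.0, -2.465]
ft_force: [0.2, -1.2, -1.1]
grip_width: 0.0116
grasp_force: 16.0
-2.7091498410709485 [ 0.56741935 -0.1512891   0.15500349] [ 0.20128723 -1.17744212 -1.09610584] [-0.02749083  0.05122495 -0.05723324]
```

The views are used up, so I'll confirm by torque. I'll open, rewind the wrist, regrip firmly and turn on: at the stop the moment should exceed the 0.03 N m of friction.

```bash
python3 -m handwheel '{"translation":[[0,0,0],[0,0,0],[0,0,0],[0,0,0],[0,0,0],[0,0,0],[0,0,0],[0,0,0],[0,0,0],[0,0,0]],"turn":[[0,0,0],[0,0,0],[0,0,0.185],[0,0,0.185],[0,0,0.185],[0,0,0.185],[0,0,0.185],[0,0,0.185],[0,0,0.185],[0,0,0.185]],"jaw":[0.4,0.4,0.4,0.4,0.4,0.4,0.4,0.4,0.4,0.4]}'
python3 - <<'E'
from h import *
s=r.state();print('free',s['ft_force'],s['moment'])
E
python3 -m handwheel '{"translation":[[0,0,0],[0,0,0],[0,0,0],[0,0,0],[0,0,0]],"turn":[[0,0,0],[0,0,0],[0,0,0],[0,0,0],[0,0,0]],"jaw":[0.7,1,1,1,1]}' 25
python3 - <<'E'
from h import *
s=r.state();print('grip',s['ft_force'],s['moment'])
E
for k in 1 2 3; do sleep 0; done
python3 -m handwheel '{"translation":[[0,0,0],[0,0,0]],"turn":[[0,0,-0.15],[0,0,-0.15]],"jaw":[1,1]}' 25
python3 - <<'E'
from h import *
s=r.state();print('t1',s['ft_force'],s['moment'])
E
python3 -m handwheel '{"translation":[[0,0,0],[0,0,0]],"turn":[[0,0,-0.15],[0,0,-0.15]],"jaw":[1,1]}' 25
python3 - <<'E'
from h import *
s=r.state();print('t2',s['q'][5],s['ft_force'],s['moment'])
E
```

```text
time: 14.7
tool_pos: [0.5674, -0.1512, 0.155]
ee_rot: [3.141, 0.0, 2.326]
ft_force: [0.2, 0.2, 0.9]
grip_width: 0.0267
grasp_force: 0.0
free [0.24848176 0.20017181 0.91022701] [-0.0225076   0.04965562 -0.01712143]
time: 15.32
tool_pos: [0.5673, -0.1513, 0.1549]
ee_rot: [-3.141, -0.0, 2.335]
ft_force: [-0.6, -1.2, 0.5]
grip_width: 0.0116
grasp_force: 25.0
grip [-0.60651038 -1.21042665  0.50347813] [-0.11872255  0.0842379   0.01867697]
time: 15.58
tool_pos: [0.5673, -0.1513, 0.1549]
ee_rot: [-3.142, -0.0, 2.64]
ft_force: [-0.6, -0.6, 1.0]
grip_width: 0.0115
grasp_force: 25.0
t1 [-0.59954474 -0.55221553  1.02476888] [-0.09726601  0.16434613 -0.24237619]
time: 15.82
tool_pos: [0.5672, -0.1513, 0.1548]
ee_rot: [-3.142, -0.0, 2.94]
ft_force: [-0.4, -0.8, -1.2]
grip_width: 0.0117
grasp_force: 25.0
t2 -1.8310721387482987 [-0.3756224  -0.84320096 -1.23155959] [-0.13581483  0.08609438 -0.01678168]
```

−0.24 N m at the firm grip, then a slip: the nut is on its stop. Now release, lift clear and shut the fingers above the pin.

```bash
python3 -m handwheel '{"translation":[[0,0,0],[0,0,0],[0,0,-10],[0,0,-10],[0,0,-15],[0,0,0],[0,0,0],[0,0,0],[0,0,0],[0,0,0]],"turn":[[0,0,0],[0,0,0],[0,0,0],[0,0,0],[0,0,0],[0,0,0],[0,0,0],[0,0,0],[0,0,0],[0,0,0]],"jaw":[0.4,0.4,0.4,0.4,0.4,1,1,1,1,1]}' 20
python3 - <<'E'
from h import *
s=r.state();print(s['q'],s['tool_pos'],s['ft_force'])
w=optics.get_image('wrist');a=optics.get_image('scene');b=optics.get_image('top')
for n,p in (('w',w),('a',a),('b',b)):
  for t in ('nut','pin'): print(n,t,[(round(d['score'],2),np.round(d['rect']).tolist()) for d in optics.silhouettes(p,t)])
E
```

```text
time: 17.08
tool_pos: [0.5673, -0.1513, 0.1898]
ee_rot: [3.142, -0.0, 2.935]
ft_force: [0.7, 0.3, 0.1]
grip_width: 0.0002
grasp_force: 0.0
[-4.62045063e-01  4.83132920e-01  1.27297034e+00 -2.57457898e-05
  1.38582051e+00 -1.82601270e+00] [ 0.56730424 -0.1512597   0.18978073] [0.72379129 0.31634072 0.06144077]
w nut [(0.64, [314.0, 243.0, 23.0, 18.0]), (0.64, [315.0, 234.0, 26.0, 35.0])]
w pin [(0.85, [316.0, 242.0, 22.0, 17.0]), (0.71, [319.0, 245.0, 116.0, 226.0])]
a nut [(0.38, [225.0, 214.0, 4.0, 6.0])]
a pin [(0.59, [226.0, 216.0, 13.0, 12.0]), (0.56, [365.0, 124.0, 6.0, 3.0])]
b nut [(0.56, [214.0, 269.0, 6.0, 3.0])]
b pin [(0.59, [212.0, 271.0, 7.0, 8.0])]
```

```bash
python3 -m handwheel '{"translation":[[0,0,3],[0,0,3],[0,0,1],[0,0,1],[0,0,1]],"turn":[[0,0,0],[0,0,0],[0,0,0],[0,0,0],[0,0,0]],"jaw":[1,1,1,1,1]}'
python3 -m handwheel '{"translation":[[0,0,1],[0,0,1],[0,0,1]],"turn":[[0,0,0],[0,0,0],[0,0,0]],"jaw":[1,1,1]}'
```

```text
time: 18.15
tool_pos: [0.5674, -0.1513, 0.1809]
ee_rot: [-3.142, 0.0, 2.935]
ft_force: [-0.4, 0.2, 0.7]
grip_width: 0.0008
grasp_force: 0.0
time: 18.52
tool_pos: [0.5673, -0.1513, 0.1779]
ee_rot: [3.142, 0.0, 2.935]
ft_force: [0.2, 1.0, 0.1]
grip_width: 0.0006
grasp_force: 0.0
```

```bash
python3 -m handwheel '{"translation":[[0,0,1],[0,0,1],[0,0,1]],"turn":[[0,0,0],[0,0,0],[0,0,0]],"jaw":[1,1,1]}'
```

```text
time: 18.9
tool_pos: [0.5675, -0.1513, 0.1753]
ee_rot: [-3.141, 0.001, 2.935]
ft_force: [-0.1, -0.1, 3.8]
grip_width: 0.0003
grasp_force: 1.8
```

Contact was at about z 0.176. I'll press quickly past half travel, then follow the sinking stem.

```bash
python3 -m handwheel '{"translation":[[0,0,1.3],[0,0,1.3],[0,0,1.3],[0,0,1.3],[0,0,0.36]],"turn":[[0,0,0],[0,0,0],[0,0,0],[0,0,0],[0,0,0]],"jaw":[1,1,1,1,1]}'
python3 - <<'E'
from h import *
print([np.round(r.state()['ft_force'],1).tolist() for _ in range(1)])
E
```

```text
time: 19.52
tool_pos: [0.5676, -0.1514, 0.1699]
ee_rot: [-3.141, 0.001, 2.935]
ft_force: [-0.4, 0.4, 6.7]
grip_width: 0.0003
grasp_force: 3.5
[[-0.4, 0.4, 6.7]]
```

```bash
python3 -m handwheel '{"translation":[[0,0,0.7],[0,0,0.6],[0,0,0.4],[0,0,0.38],[0,0,0.38],[0,0,0.38]],"turn":[[0,0,0],[0,0,0],[0,0,0],[0,0,0],[0,0,0],[0,0,0]],"jaw":[1,1,1,1,1,1]}'
python3 -m handwheel '{"translation":[[0,0,0.38],[0,0,0.38],[0,0,0.38],[0,0,0.38],[0,0,0.38],[0,0,0.38]],"turn":[[0,0,0],[0,0,0],[0,0,0],[0,0,0],[0,0,0],[0,0,0]],"jaw":[1,1,1,1,1,1]}'
```

```text
time: 20.27
tool_pos: [0.5677, -0.1514, 0.1672]
ee_rot: [-3.141, 0.002, 2.935]
ft_force: [-0.3, 0.5, 7.1]
grip_width: 0.0005
grasp_force: 3.7
time: 21.02
tool_pos: [0.5677, -0.1514, 0.1649]
ee_rot: [-3.141, 0.002, 2.935]
ft_force: [-1.3, 0.9, 6.9]
grip_width: 0.0003
grasp_force: 3.7
```

```bash
python3 -m handwheel '{"translation":[[0,0,0.5],[0,0,0.5],[0,0,0.4],[0,0,0.4],[0,0,0.4],[0,0,0.4],[0,0,0.4],[0,0,0.4]],"turn":[[0,0,0],[0,0,0],[0,0,0],[0,0,0],[0,0,0],[0,0,0],[0,0,0],[0,0,0]],"jaw":[1,1,1,1,1,1,1,1]}'
python3 -m handwheel '{"translation":[[0,0,0.4],[0,0,0.4],[0,0,0.4],[0,0,0.4],[0,0,0.4],[0,0,0.4],[0,0,0.4],[0,0,0.4]],"turn":[[0,0,0],[0,0,0],[0,0,0],[0,0,0],[0,0,0],[0,0,0],[0,0,0],[0,0,0]],"jaw":[1,1,1,1,1,1,1,1]}'
```

```text
time: 22.02
tool_pos: [0.5677, -0.1514, 0.1616]
ee_rot: [-3.141, 0.002, 2.935]
ft_force: [0.1, -0.2, 7.4]
grip_width: 0.0005
grasp_force: 3.9
time: 23.02
tool_pos: [0.5677, -0.1514, 0.1584]
ee_rot: [-3.141, 0.002, 2.935]
ft_force: [-0.8, 0.5, 7.8]
grip_width: 0.0005
grasp_force: 3.9
```

```bash
python3 -m handwheel '{"translation":[[0,0,0.4],[0,0,0.4],[0,0,0.4],[0,0,0.4],[0,0,0.4],[0,0,0.4]],"turn":[[0,0,0],[0,0,0],[0,0,0],[0,0,0],[0,0,0],[0,0,0]],"jaw":[1,1,1,1,1,1]}'
python3 -m handwheel '{"translation":[[0,0,-3],[0,0,-5],[0,0,-20],[0,0,-40],[0,0,-40],[0,0,0],[0,0,0],[0,0,0]],"turn":[[0,0,0],[0,0,0],[0,0,0],[0,0,0],[0,0,0],[0,0,0],[0,0,0],[0,0,0]],"jaw":[1,1,1,1,1,1,1,1]}'
python3 - <<'E'
from h import *
a=optics.get_image('scene');b=optics.get_image('top')
for p in (a,b):
    for n in ('compass','divider','rule','nut','pin'):
        print(n,[(round(d['score'],2),np.round(d['rect']).tolist()) for d in optics.silhouettes(p,n)])
E
```

```text
time: 23.78
tool_pos: [0.5677, -0.1514, 0.156]
ee_rot: [-3.141, 0.001, 2.935]
ft_force: [-1.1, -0.0, 7.6]
grip_width: 0.0003
grasp_force: 3.9
time: 24.78
tool_pos: [0.567, -0.1511, 0.2618]
ee_rot: [3.141, -0.003, 2.935]
ft_force: [0.1, 0.6, -0.1]
grip_width: 0.0008
grasp_force: 0.0
compass [(0.59, [307.0, 259.0, 36.0, 39.0])]
divider [(0.61, [171.0, 270.0, 33.0, 59.0])]
rule [(0.84, [128.0, 270.0, 53.0, 94.0])]
nut [(0.51, [228.0, 219.0, 4.0, 8.0])]
pin [(0.48, [365.0, 123.0, 6.0, 4.0])]
compass []
divider []
rule [(0.56, [507.0, 214.0, 18.0, 13.0])]
nut []
pin [(0.52, [211.0, 273.0, 6.0, 6.0])]
```

The loose items haven't moved, the arm is clear, and the pin held at 7 to 7.8 N (4.7 to 5.6 mm of travel) for over 4 s. Handing in.

```bash
python3 -c "
from cell import job
print(job.job_done())"
```

```text
the job is handed in; nothing more can be done
None
```

I unscrewed the lock nut to its stop, held the pin past half travel for over 4 s at no more than about 8 N while following the stem down, let the pin go, and handed the job in with the arm clear. Compass, divider and rule had not moved in the scene view, and I saw no verdict.

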